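Roll two round parts up a chute to the stop

TASK

Two round parts, a bush and a slimmer roller, lie at the low end of the sloping two-lane chute. With the fingertips, gently nudge each one up its own lane and over the crest, so that both come to rest in the hollow against the stop plate at the top and do not roll back. Only push them, never grip or lift them, and leave the things lying round the chute alone.

Things in the scene. Friction and masses are not known exactly. Their poses are not given: they have to be found in the camera images.
- chute_bed: Sloping bed of a fixed aluminium two-lane chute. Origin: on the lane floor, midway between the lanes, at the inner face of the low sill. x runs uphill along the floor (rising 7 degrees), y across the lanes, z square to the floor. Lanes 48 mm wide, centres at y = +29 and -29 mm. Side walls (4 mm thick) and middle wall (10 mm) stand 7 mm above the floor. Low sill: x -8 to 0, 5 mm high.
- chute: Level dark steel base plate of the chute, 262 x 146 x 6 mm, fixed; origin under its middle, on the table; x points to the chute's high end. Beyond the low sill the chute is open: a finger can come in over the sill, behind a part. The bed's origin lies at x = -105, z = 14 mm in this frame.
- crest (a point): Middle of the crest line, on the bed's floor 170 mm uphill of the bed's origin. From here the floor drops 9 degrees below level, as a hollow, to the stop. A part let go before the crest rolls back to the sill; once past it, it rolls to the stop by itself. The lane floor and the parts are smooth and oiled; a push of 1 to 5 N at the height of a part's axis moves it.
- stop (a point): Middle of the stop plate's face, at bed x = 216 mm, y = 0, z = 0. The steel plate (6 mm thick, 118 mm wide, over both lanes) is square to the bed's x axis and its top is at bed z = 25 mm.
- bush: Brass-coloured bush with recessed ends, a cylinder of 40 mm diameter, 44 mm long, about 0.25 kg, lying across one of the two lanes against the low sill (either lane). Origin at its centre; its y axis is the cylinder's axis, x and z turn as it rolls. Rests at the stop with its centre at chute_bed x = 196 mm.
- roller: Steel roller, a cylinder of 30 mm diameter, 44 mm long, about 0.24 kg, lying across the other lane against the low sill. Origin at its centre; its y axis is the cylinder's axis, x and z turn as it rolls. Rests at the stop with its centre at chute_bed x = 201 mm.
- guide_bush_b: Bystander: bronze flanged guide bush standing on the table beside the chute, on its -y side, 39 mm diameter, 42 mm high, origin under its centre.
- insert_e: Bystander: steel block 40 x 46 x 32 mm high on the table beside the chute, on its -y side, origin under its centre.
- brass_drift: Bystander: brass bar 18 x 150 x 16 mm high lying on the table alongside the chute, on its +y side, origin under its centre, long axis y.
- oil_stone: Bystander: dark oil stone 26 x 100 x 13 mm high lying beyond the brass bar, origin under its centre, long axis y.
Things that resemble listed ones, but are neither listed nor needed, are in the scene too. Leave any orange or turquoise look-alike of the roller alone.

How it is judged:
By the outcome, as a careful person would: the job done as asked, in the order asked, and still so for the second after the job is handed in, with the robot touching nothing.
It also fails if it takes over 51 s, if anything falls off the work surface, if the arm or the gripper's body presses on something with over 40 N, if the wrist force passes 120 N, or if a joint passes its speed limit or range.

ROBOT

A 6-joint arm with a two-finger parallel gripper is mounted at the origin on a cart in front of the work surface, level with it; the furniture and walls round the work are solid. World frame = base frame: x ahead of the robot, y to its left, z up, the work surface at z = 0. Lengths are in m, angles in rad, forces in N, time in s.
With the tool pointing down it reaches from about 0.3 to 0.775 m from the base axis. Payload 14.6 kg.
Tool frame: the origin (TCP) lies at the very end of the fingers, on their centre line; the grasp point (between the pads) lies 19 mm behind it (ctrl.grasp_offset is the distance from the TCP to the grasp point, in m); z points along the fingers, y is the line along which they close (so a half turn about z gives the same grasp; the last joint's range is limited). The gripper opens to 94 mm and grips with 3 to 60 N. Pads are 16 mm wide; open, the fingers measure 119 mm over their backs; the gripper's body (75 mm by 177 mm) begins 78 mm behind the grasp point.
Start: joints at [1.227, 0.3, 1.521, -0, 1.321, -0.067], TCP at [0.15, 0.529, 0.205] pointing down, gripper open.
Joint ranges: [-3.03, 3.03], [-0.79, 2.21], [0.23, 2.52], [-1.04, 4.18], [0, 3.07], [-2.55, 2.55]. Speed limits (rad/s): [2.22, 2.22, 2.57, 3.14, 3.14, 3.14].

INTERFACE

Orientations are given as [roll, pitch, yaw] about the fixed x, y, z axes, in that order (R = Rz(yaw) Ry(pitch) Rx(roll)).
In Python, from station import ctrl gives the robot as it stands.
- The arm moves only by the tool step_arm, never from a script. Its argument "plan" is a list that holds one entry, the list of rows, each a list of 6 numbers: the shift along the tool's x, y, z in units of 30 mm (1.0 is 30 mm), then the turn, a rotation vector about the tool's x, y, z in units of 6 degrees (1.0 is 6 degrees). In form: [[[dx, dy, dz, wx, wy, wz], ...]]. A call has 1 to 8 rows; each row is the pose to reach, as a shift and turn from the pose commanded when the call began, along the tool's axes at that moment; what a row does not reach only later rows make up. A row lasts 1/12 s, in which the tool goes at most 41.7 mm and 7.16 degrees, less where a joint would pass 70% of its speed; a pose out of reach is approached as far as the arm can. A call with a gripper value outside its range is refused whole. "grip" is the opening, from 0 (shut) to 1 (fully open), set as the call begins (left out, the last holds). The fingers move at their own pace and stop on an object; "squeeze" is the grip in N (left out, the last holds). Time passes only in rows, so rows that repeat a pose let the fingers close. It gives the time, the measured TCP pose, the force, the opening and the grip force at its end, in the units of the state.
- ctrl.get_obs(): the state, without advancing time (a new reading comes with each control period).
- ctrl.camera(name): name is "scene" or "top" or "wrist"; returns the picture (400x640x3 uint8, red, green, blue); there is no depth.
- ctrl.camera_model(name): a dict with "intrinsics" (3x3 intrinsics, pixels), "R" (3x3) and "t" (3): a world point X has camera coordinates R X + t; the wrist camera has in their place "tool_from_camera" (4x4, takes a point from camera to tool coordinates, whose origin is the TCP and whose axes are the flange's). Camera axes: x right, y down, z forward; pixel columns grow to the right and rows downward; lengths in m; the calibration is good to about 2 mm. The wrist camera is an equidistant fisheye: a pixel r from the principal point sees the ray r / f radians off the axis. A picture is of the moment at which its call begins: read the wrist's pose just before it. camera_model takes no time and is no camera call.
- ctrl.hand_in(): hands the job in; it is judged then, once.
Trained networks look in the newest picture that a camera, given by its name, has taken for a name from the list of things; names that differ only in an ending like _2 or _b are one class to them, and where a whole thing is asked for, a point or a joint stands for the part that bears it (a point fixed in the world has none). Each returns a list of dicts, best first, with "confidence" (0 to 1); they miss things now and then, are a little off and sometimes report something else, mostly with a low value. They report only what shows in the picture. A call takes as long as a camera call. They do not tell look-alikes from the thing itself.
- ctrl.masks_of(query, camera): "pixels" (400x640 bool, what is visible of it) and "at" ([column, row] in pixels, amid what is visible of it).
- ctrl.place_of(query, camera): "at" ([column, row] in pixels: a listed point, or the origin of a listed thing).
The state is a dict: "time_s": time; "qpos": joint angles; "joint_vel": joint speeds; "tau": joint torques, N m; "ee_pos": TCP position; "eef_rot": TCP orientation; "force": force on the tool from outside, world axes, zero at the start; "moment": the same for the moment, N m; "grip_width": finger opening in m; "grip_force": force on a finger pad.
Only numpy, scipy, OpenCV 4.12 (cv2) and the standard library are available. Lean on these libraries where they do the work, as an engineer would, in place of code of your own. Each camera call takes 0.05 s, during which the arm holds its last target. There are 200 camera calls.

## Working session

There is one attempt and no reset: what is moved stays moved. The work goes in short steps, Python scripts to look and compute and a tool call to move; the robot and the scene stay as the last step left them, time stands still between calls to the robot, and variables do not carry over. Pictures are saved under pics/ and viewed, at most 10 in all, crops included, and the job is handed in when it is done.

Besides the shell and the picture viewer there is one more tool, called after "Request:" by a JSON object that holds its "fn" and its "kwargs". step_arm: Moves the arm, as the interface text tells. Its arguments: {"type":"object","properties":{"plan":{"type":"array","items":{"type":"array","items":{"type":"array","items":{"type":"number"}}}},"grip":{"type":"number"},"squeeze":{"type":"number"}},"required":["plan"]}

```bash
mkdir -p pics; ls; cat > h.py <<'E'
import numpy as np, cv2
from station import ctrl
from scipy.spatial.transform import Rotation as Ro
def save(n,im): cv2.imwrite('pics/'+n,im[:,:,::-1])
def ray(cam,px):
    m=ctrl.camera_model(cam);R=np.array(m['R']);t=np.array(m['t']);K=np.array(m['intrinsics'])
    return -R.T@t, R.T@np.linalg.inv(K)@np.array([px[0],px[1],1.])
def onz(cam,px,z):
    o,d=ray(cam,px); return o+d*(z-o[2])/d[2]
def proj(cam,X):
    m=ctrl.camera_model(cam);c=np.array(m['R'])@np.array(X)+np.array(m['t']);p=np.array(m['intrinsics'])@c
    return p[:2]/p[2]
E
python3 - <<'E'
from h import *
a=ctrl.camera('top');save('top.png',a)
b=ctrl.camera('scene');save('scene.png',b)
for c in('top','scene'):
  for q in('chute','chute_bed','crest','stop','bush','roller'):
    print(c,q,[(np.round(r['at']).tolist(),round(r['confidence'],2)) for r in ctrl.place_of(q,c)][:4])
o=ctrl.get_obs();print(o['time_s'],o['ee_pos'],o['eef_rot'],o['force'])
E
```

```text
pics
top chute [([265.0, 226.0], 0.6)]
top chute_bed [([319.0, 254.0], 0.69), ([214.0, 195.0], 0.41)]
top crest [([236.0, 208.0], 0.58)]
top stop [([214.0, 194.0], 0.74)]
top bush [([320.0, 231.0], 0.8)]
top roller [([383.0, 225.0], 0.87), ([383.0, 320.0], 0.84), ([306.0, 259.0], 0.75), ([408.0, 280.0], 0.56)]
scene chute [([309.0, 206.0], 0.58), ([356.0, 188.0], 0.49)]
scene chute_bed [([317.0, 230.0], 0.61), ([257.0, 211.0], 0.58)]
scene crest [([302.0, 182.0], 0.92), ([308.0, 208.0], 0.74)]
scene stop [([302.0, 167.0], 0.94)]
scene bush [([328.0, 212.0], 0.62)]
scene roller [([295.0, 291.0], 0.85), ([346.0, 285.0], 0.72), ([299.0, 217.0], 0.69), ([375.0, 247.0], 0.65)]
0.7 [0.15029678 0.52903537 0.2054211 ] [-3.14151503e+00  2.19283295e-06  2.86478386e+00] [-0.47575079  0.30999621  0.62294002]
```

View pics/top.png

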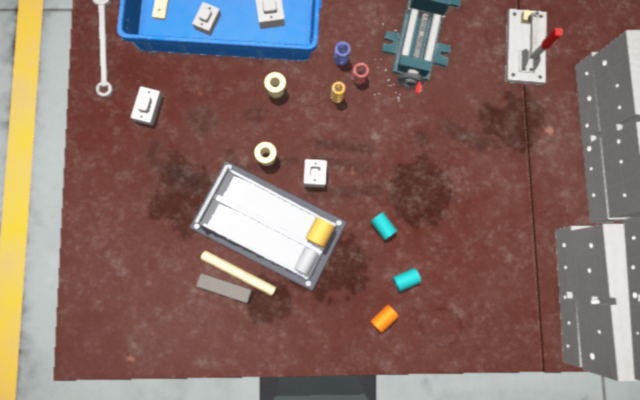

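View pics/scene.png

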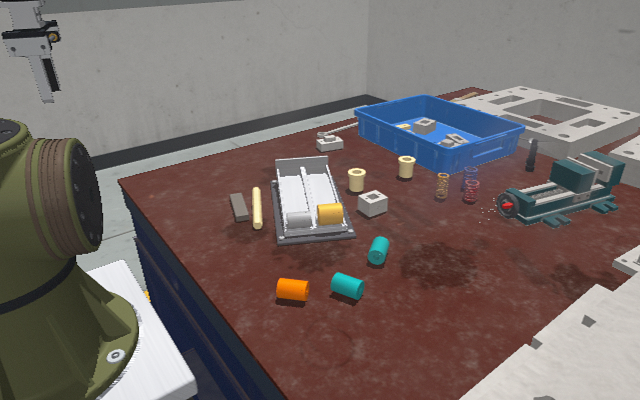

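Candidates for the roller: grey (306,259) in the chute, turquoise (383,225) and (408,280), orange (383,320). The grey one in the chute fits the description. For the bush: brass (320,231) in the chute; the cream guide bushes at (265,153) and (275,85) are bystanders. I'll check with a crop.

```bash
python3 - <<'E'
from h import *
a=cv2.imread('pics/top.png')
cv2.imwrite('pics/crop.png',cv2.resize(a[155:300,185:350],None,fx=4.8,fy=4.1,interpolation=cv2.INTER_CUBIC)[:600,:800])
b=cv2.imread('pics/scene.png')
cv2.imwrite('pics/crop2.png',cv2.resize(b[145:250,260:370],None,fx=5.5,fy=5.5,interpolation=cv2.INTER_CUBIC))
for px in[(228,164),(344,220),(310,287),(192,227)]: print(onz('top',px,.006).round(4))
for c in ('top','scene'):
  m=ctrl.camera_model(c); print(c,-np.array(m['R']).T@m['t'],np.array(m['intrinsics'])[0,0])
E
```

```text
[0.6243 0.1816 0.006 ]
[ 0.5131 -0.0399  0.006 ]
[0.3875 0.0266 0.006 ]
[0.5032 0.2485 0.006 ]
top [0.40019988 0.03819951 0.98376247] 516.5001390103182
scene [ 0.05528632 -0.5686394   0.45967942] 447.8671325157675
```

View pics/crop.png

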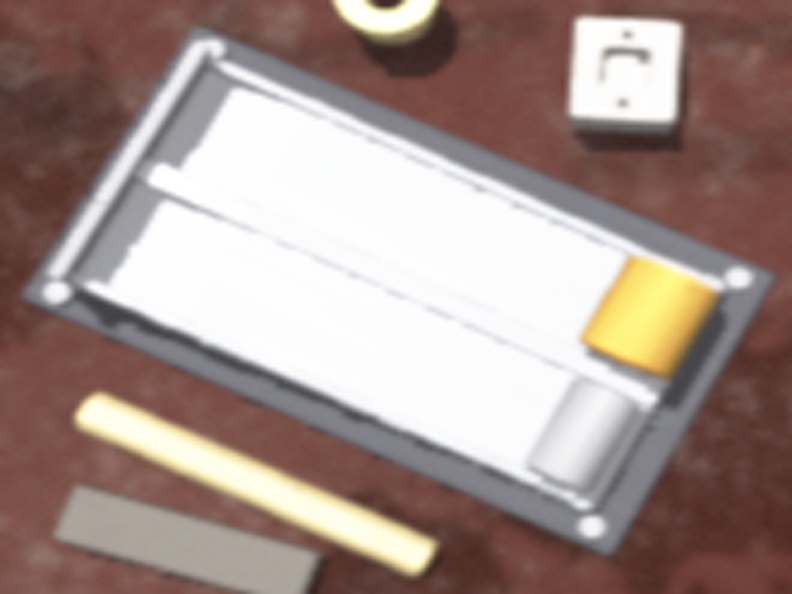

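View pics/crop2.png

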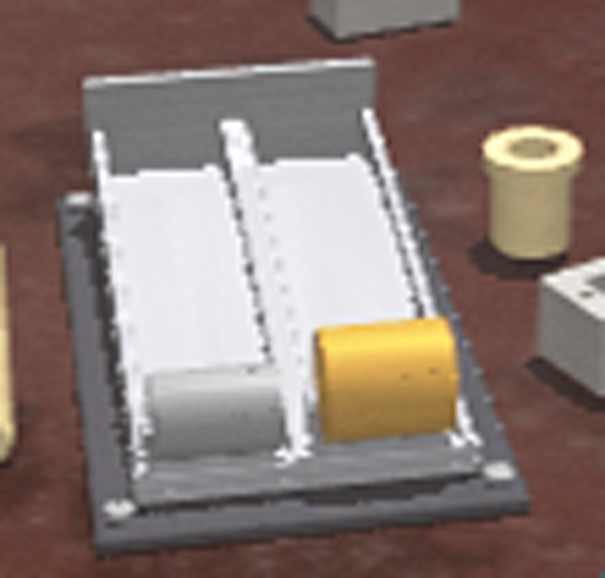

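```bash
cat >> h.py <<'E'
c7,s7=np.cos(np.radians(7)),np.sin(np.radians(7))
def bed2ch(p): return np.array([-.105+p[0]*c7-p[2]*s7,p[1],.014+p[0]*s7+p[2]*c7])
def ch2w(v,p):
    c,s=np.cos(v[2]),np.sin(v[2]); return np.array([v[0]+c*p[0]-s*p[1],v[1]+s*p[0]+c*p[1],p[2]])
E
python3 - <<'E'
from h import *
from scipy.optimize import least_squares
a,b,z=.131,.073,.006
T=lambda x,y:(x/4.8+185,y/4.1+155)
S=lambda x,y:(x/5.5+260,y/5.5+145)
D=[('top',(a,-b,z),T(195,28)),('top',(-a,-b,z),T(775,275)),('top',(-a,b,z),T(610,552)),('top',(a,b,z),T(22,297)),
('scene',(-a,b,z),S(98,542)),('scene',(-a,-b,z),S(528,500)),('scene',(a,b,z),S(60,195)),
('scene',bed2ch((.219,.059,.025)),S(85,78)),('scene',bed2ch((.219,-.059,.025)),S(375,60))]
for sel in (D,D[:4],D[4:]):
  f=lambda v:np.concatenate([proj(c,ch2w(v,p))-q for c,p,q in sel])
  r=least_squares(f,[.5,.1,.5]);print(r.x.round(4),np.degrees(r.x[2]),r.fun.reshape(-1,2).round(1).tolist())
  v=r.x
  print('bush',proj('top',ch2w(v,bed2ch((.02,-.029,.02)))),proj('top',ch2w(v,bed2ch((.015,.029,.015)))))
E
```

```text
[0.5063 0.104  1.0858] 62.21415928205696 [[0.2, -1.7], [0.7, -0.4], [0.4, 1.1], [-0.5, -0.2], [-0.7, -0.1], [0.7, -0.3], [-0.8, -0.3], [-0.5, 0.4], [-0.3, -0.2]]
bush [316.87914502 230.30418997] [304.62174726 259.64731728]
[0.5058 0.1044 1.0897] 62.43558415622372 [[-0.3, -1.2], [0.5, -0.4], [0.4, 1.2], [-0.7, 0.4]]
bush [316.69548211 230.39000679] [304.55013708 259.78138246]
[0.5066 0.1034 1.0807] 61.9176035187779 [[-0.7, -0.1], [0.8, -0.1], [-0.3, -0.4], [0.0, 0.4], [0.2, -0.2]]
bush [317.16875357 230.37519403] [304.76110203 259.65476645]
```

```bash
cat >> h.py <<'E'
V=(.5063,.1037,1.0858)
def go(xf,h):
    "units to put finger front face (x=+8mm) at bed x=xf, tips h above the bed"
    o=ctrl.get_obs(); R=Ro.from_euler('xyz',o['eef_rot'])
    cx=bed2ch((xf,0,h)); cx[0]-=.008
    X=ch2w(V,cx); Rt=Ro.from_euler('xyz',[np.pi,0,V[2]])
    print(o['time_s'],'F',o['force'].round(1),'grip',o['grip_width'],'pos',o['ee_pos'].round(4),'->',X.round(4),
     (R.inv().apply(X-o['ee_pos'])/.03).round(2),(np.degrees((R.inv()*Rt).as_rotvec())/6).round(2))
E
python3 -c "
from h import *
go(-.022,.18)"
```

```text
0.7 F [-0.5  0.3  0.6] grip 0.09380315781339149 pos [0.1503 0.529  0.2054] -> [ 0.4332 -0.035   0.19  ] [-14.21 -15.51   0.52] [-0.    0.   16.99]
```

Request:
{"fn": "step_arm", "kwargs": {"plan": [[[-14.2,-15.5,0.5,0,0,17],[-14.2,-15.5,0.5,0,0,17],[-14.2,-15.5,0.5,0,0,17],[-14.2,-15.5,0.5,0,0,17],[-14.2,-15.5,0.5,0,0,17],[-14.2,-15.5,0.5,0,0,17],[-14.2,-15.5,0.5,0,0,17],[-14.2,-15.5,0.5,0,0,17]]], "grip": 0.49}}

```text
time_s: 1.37
ee_pos: [0.3, 0.2294, 0.1977]
eef_rot: [3.141, -0.0, 1.859]
force: [0.8, 0.4, 0.9]
grip_width: 0.047
grip_force: 0.0
```

```bash
python3 -c "
from h import *
go(-.022,.18)"
```

```text
1.3667 F [0.8 0.4 0.9] grip 0.04701178443782755 pos [0.3    0.2294 0.1977] -> [ 0.4332 -0.035   0.19  ] [-9.71  1.75  0.26] [ 0.01 -0.01  7.38]
```

Request:
{"fn": "step_arm", "kwargs": {"plan": [[[-9.5,1.7,0.25,0,0,7.3],[-9.5,1.7,0.25,0,0,7.3],[-9.5,1.7,0.25,0,0,7.3],[-9.5,1.7,0.25,0,0,7.3],[-9.5,1.7,0.25,0,0,7.3],[-9.5,1.7,0.25,0,0,7.3],[-9.5,1.7,0.25,0,0,7.3],[-9.5,1.7,0.25,0,0,7.3]]]}}

```text
time_s: 2.03
ee_pos: [0.4328, -0.0316, 0.1898]
eef_rot: [3.141, 0.001, 1.094]
force: [0.1, 1.6, 0.1]
grip_width: 0.0462
grip_force: 0.0
```

Request:
{"fn": "step_arm", "kwargs": {"plan": [[[0,0,0,0,0,0],[0,0,0,0,0,0]]]}}

```text
time_s: 2.2
ee_pos: [0.4308, -0.0265, 0.1899]
eef_rot: [-3.141, -0.0, 1.1]
force: [-0.7, 1.4, -0.2]
grip_width: 0.046
grip_force: 0.0
```

```bash
python3 -c "
from h import *
save('w.png',ctrl.camera('wrist'))
go(-.022,.18);go(-.022,.05)"
```

```text
2.25 F [ 0.1 -0.1  0.8] grip 0.045800237900228837 pos [ 0.4308 -0.0261  0.1901] -> [ 0.4332 -0.035   0.19  ] [-0.23  0.21  0.  ] [-0.   -0.    0.15]
2.25 F [ 0.1 -0.1  0.8] grip 0.045800237900228837 pos [ 0.4308 -0.0261  0.1901] -> [ 0.4406 -0.021   0.0609] [0.3  0.22 4.3 ] [-0.   -0.    0.15]
```

View pics/w.png

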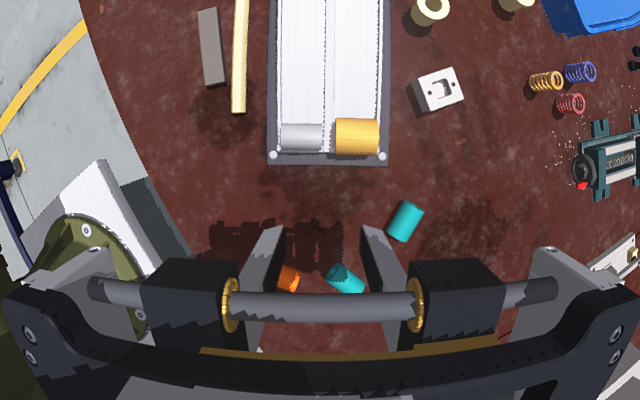

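The wrist view shows the roller at (302,137) and the bush at (357,137), square with the tool, and the fingers short of the low end. The plate's low corners are at (268,164) and (387,164). I'll check the chute pose against these.

```bash
python3 - <<'E'
from h import *
o=ctrl.get_obs();m=ctrl.camera_model('wrist');K=np.array(m['intrinsics']);T=np.array(m['tool_from_camera'])
R=Ro.from_euler('xyz',o['eef_rot']).as_matrix()
def pw(X):
    p=T[:3,:3].T@(R.T@(X-o['ee_pos'])-T[:3,3]); n=np.hypot(*p[:2]); th=np.arctan2(n,p[2])
    return K[:2,2]+K[0,0]*th*p[:2]/n
for c in [(-.131,.073,.006),(-.131,-.073,.006)]: print(pw(ch2w(V,np.array(c))).round(1))
for c in [(.015,.029,.03),(.02,-.029,.04)]: print(pw(ch2w(V,bed2ch(c))).round(1))
go(-.018,.009)
E
```

```text
[266.8 166.6]
[388.5 168.6]
[301.4 136.8]
[358.3 134.6]
2.25 F [ 0.1 -0.1  0.8] grip 0.045800237900228837 pos [ 0.4308 -0.0261  0.1901] -> [ 0.4448 -0.013   0.0207] [0.6  0.22 5.64] [-0.   -0.    0.15]
```

Request:
{"fn": "step_arm", "kwargs": {"plan": [[[0.6,0.2,1.0,0,0,0.1],[0.6,0.2,2.2,0,0,0.1],[0.6,0.2,3.4,0,0,0.1],[0.6,0.2,4.4,0,0,0.1],[0.6,0.2,5.0,0,0,0.1],[0.6,0.2,5.4,0,0,0.1],[0.6,0.2,5.6,0,0,0.1],[0.6,0.2,5.6,0,0,0.1]]]}}

```text
time_s: 2.92
ee_pos: [0.444, -0.0125, 0.0214]
eef_rot: [-3.14, 0.001, 1.092]
force: [0.6, 0.5, -0.3]
grip_width: 0.0462
grip_force: 0.0
```

```bash
python3 -c "
from h import *
save('w2.png',ctrl.camera('wrist'))
go(-.018,.009);go(.0,.009);go(.16,.010)"
```

```text
2.9667 F [0.3 0.3 0.1] grip 0.0462623621932973 pos [ 0.4445 -0.0127  0.0223] -> [ 0.4448 -0.013   0.0207] [-0.01  0.01  0.05] [-0.    0.    0.05]
2.9667 F [0.3 0.3 0.1] grip 0.0462623621932973 pos [ 0.4445 -0.0127  0.0223] -> [0.4531 0.0028 0.0229] [ 0.59  0.02 -0.02] [-0.    0.    0.05]
2.9667 F [0.3 0.3 0.1] grip 0.0462623621932973 pos [ 0.4445 -0.0127  0.0223] -> [0.5271 0.1431 0.0434] [ 5.88  0.05 -0.7 ] [-0.    0.    0.05]
```

View pics/w2.png

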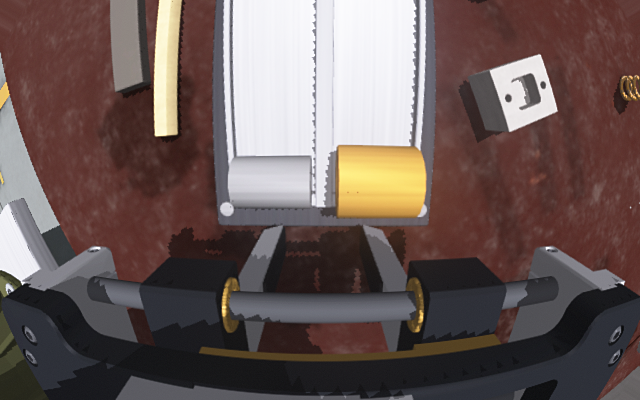

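Both fingertips are behind their parts: the left one (≈278,228) behind the roller at (271,180), the right one (≈370,228) behind the bush at (380,180). I'll push both up together.

Request:
{"fn": "step_arm", "kwargs": {"plan": [[[0.2,0,0.03,0,0,0],[0.4,0,0.0,0,0,0],[0.5,0,0.0,0,0,0],[0.6,0,-0.02,0,0,0],[0.7,0,-0.04,0,0,0],[0.85,0,-0.06,0,0,0],[1.0,0,-0.08,0,0,0],[1.15,0,-0.1,0,0,0]]]}}

```text
time_s: 3.63
ee_pos: [0.4608, 0.0175, 0.0251]
eef_rot: [3.142, -0.0, 1.09]
force: [-0.8, -2.0, 1.5]
grip_width: 0.0462
grip_force: 1.0
```

```bash
python3 -c "
from h import *
save('w3.png',ctrl.camera('wrist'))
go(.0,.009);go(.165,.010)"
```

```text
3.6833 F [ 0.4  0.9 -0.3] grip 0.04627054749766374 pos [0.4612 0.018  0.0253] -> [0.4531 0.0028 0.0229] [-0.57 -0.    0.08] [ 0.   -0.    0.04]
3.6833 F [ 0.4  0.9 -0.3] grip 0.04627054749766374 pos [0.4612 0.018  0.0253] -> [0.5294 0.1475 0.044 ] [ 4.88  0.02 -0.62] [ 0.   -0.    0.04]
```

View pics/w3.png

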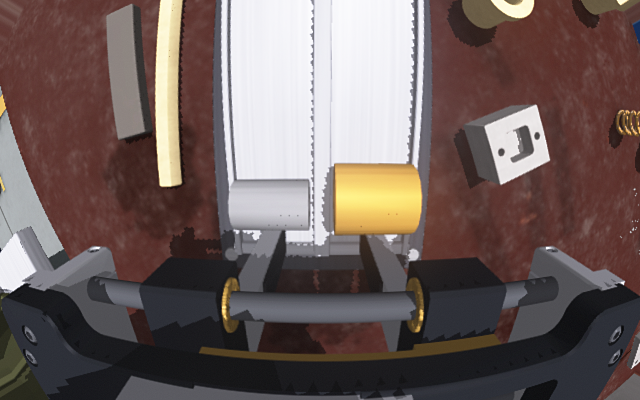

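Both are moving squarely up their lanes, ~17 mm clear of the sill (roller (270,205), bush (377,198)).

Request:
{"fn": "step_arm", "kwargs": {"plan": [[[0.15,0,-0.02,0,0,0],[0.35,0,-0.04,0,0,0],[0.55,0,-0.07,0,0,0],[0.75,0,-0.09,0,0,0],[0.95,0,-0.12,0,0,0],[1.15,0,-0.14,0,0,0],[1.35,0,-0.17,0,0,0],[1.55,0,-0.19,0,0,0]]]}}

```text
time_s: 4.35
ee_pos: [0.4823, 0.0589, 0.0308]
eef_rot: [-3.142, 0.0, 1.09]
force: [-1.1, -1.9, -0.1]
grip_width: 0.0458
grip_force: 1.0
```

Request:
{"fn": "step_arm", "kwargs": {"plan": [[[0.2,0,-0.02,0,0,0],[0.4,0,-0.05,0,0,0],[0.6,0,-0.07,0,0,0],[0.8,0,-0.1,0,0,0],[1.0,0,-0.12,0,0,0],[1.2,0,-0.15,0,0,0],[1.4,0,-0.17,0,0,0],[1.55,0,-0.19,0,0,0]]]}}

```text
time_s: 5.02
ee_pos: [0.5039, 0.1002, 0.0365]
eef_rot: [3.142, -0.0, 1.09]
force: [0.1, -1.7, 2.2]
grip_width: 0.046
grip_force: 0.9
```

```bash
python3 -c "
from h import *
save('w4.png',ctrl.camera('wrist'))
go(.165,.010)"
```

```text
5.0667 F [1.1 0.3 0.5] grip 0.04605536001968189 pos [0.5042 0.1006 0.0366] -> [0.5294 0.1475 0.044 ] [ 1.78  0.02 -0.25] [ 0.   -0.    0.04]
```

View pics/w4.png

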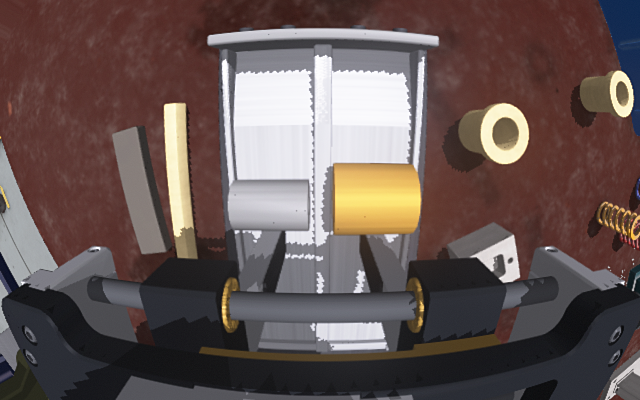

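Both are still square against the fingers; the crest line is at row ~125, the stop at row ~40. Now slower over the crest, holding the fingers there as a guard.

Request:
{"fn": "step_arm", "kwargs": {"plan": [[[0.15,0,-0.02,0,0,0],[0.3,0,-0.04,0,0,0],[0.45,0,-0.06,0,0,0],[0.6,0,-0.08,0,0,0],[0.75,0,-0.1,0,0,0],[0.9,0,-0.12,0,0,0],[1.0,0,-0.13,0,0,0],[1.1,0,-0.14,0,0,0]]]}}

```text
time_s: 5.73
ee_pos: [0.519, 0.1291, 0.0406]
eef_rot: [-3.142, 0.0, 1.09]
force: [-1.0, -2.1, 1.6]
grip_width: 0.0464
grip_force: 1.0
```

Request:
{"fn": "step_arm", "kwargs": {"plan": [[[0.1,0,-0.01,0,0,0],[0.2,0,-0.02,0,0,0],[0.3,0,-0.03,0,0,0],[0.4,0,-0.04,0,0,0],[0.5,0,-0.05,0,0,0],[0.6,0,-0.06,0,0,0],[0.65,0,-0.06,0,0,0],[0.65,0,-0.06,0,0,0]]]}}

```text
time_s: 6.4
ee_pos: [0.528, 0.1464, 0.0424]
eef_rot: [3.142, -0.0, 1.09]
force: [0.9, 0.2, 0.3]
grip_width: 0.0462
grip_force: 0.0
```

Request:
{"fn": "step_arm", "kwargs": {"plan": [[[0,0,0,0,0,0],[0,0,0,0,0,0],[0,0,0,0,0,0],[0,0,0,0,0,0],[0,0,0,0,0,0],[0,0,0,0,0,0],[0,0,0,0,0,0],[0,0,0,0,0,0]]]}}

```text
time_s: 7.07
ee_pos: [0.5279, 0.1461, 0.0424]
eef_rot: [-3.142, -0.0, 1.09]
force: [0.8, 0.1, -0.5]
grip_width: 0.0463
grip_force: 0.0
```

```bash
python3 -c "
from h import *
save('w5.png',ctrl.camera('wrist'))
go(.165,.010)"
```

```text
7.1167 F [-1.2  1.   0.4] grip 0.04609770054849309 pos [0.5279 0.1461 0.0424] -> [0.5294 0.1475 0.044 ] [ 0.07  0.02 -0.05] [0.   0.   0.04]
```

View pics/w5.png

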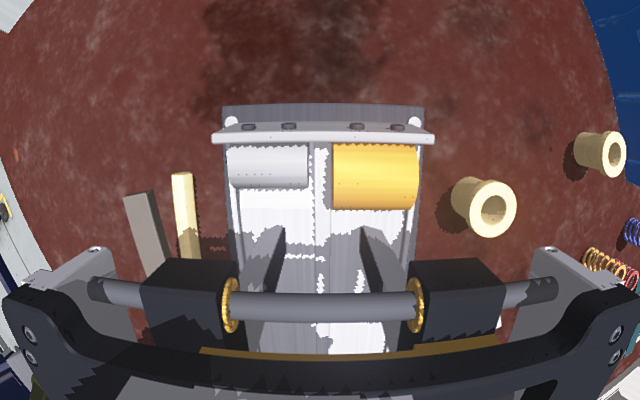

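Both parts lie against the stop plate (roller (268,165), bush (374,177), stop edge at row ~138), with the fingers clear at row ~230. I'll back off a little, raise the tool and check.

Request:
{"fn": "step_arm", "kwargs": {"plan": [[[-0.3,0,-0.1,0,0,0],[-0.6,0,-0.5,0,0,0],[-0.6,0,-1.2,0,0,0],[-0.6,0,-2.0,0,0,0],[-0.6,0,-2.8,0,0,0],[-0.6,0,-3.4,0,0,0],[-0.6,0,-3.8,0,0,0],[-0.6,0,-4.0,0,0,0]]]}}

```text
time_s: 7.78
ee_pos: [0.5198, 0.1297, 0.1644]
eef_rot: [3.14, -0.002, 1.09]
force: [-0.1, 1.0, -0.6]
grip_width: 0.046
grip_force: 0.0
```

Request:
{"fn": "step_arm", "kwargs": {"plan": [[[0,0,0,0,0,0],[0,0,0,0,0,0],[0,0,0,0,0,0],[0,0,0,0,0,0],[0,0,0,0,0,0],[0,0,0,0,0,0],[0,0,0,0,0,0],[0,0,0,0,0,0]]]}}

```text
time_s: 8.45
ee_pos: [0.5195, 0.1301, 0.1622]
eef_rot: [-3.141, 0.0, 1.09]
force: [0.4, 0.7, 0.8]
grip_width: 0.046
grip_force: 0.0
```

```bash
python3 -c "
from h import *
save('w6.png',ctrl.camera('wrist'))"
```

```text
(no output)
```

View pics/w6.png

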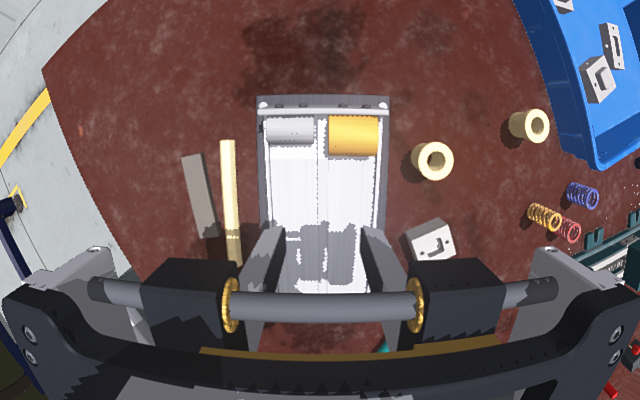

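Roller (290,130) and bush (353,136) are both at rest against the stop, and the robot is clear.

```bash
python3 -c "
from station import ctrl
print(ctrl.hand_in())"
```

```text
the job is handed in; nothing more can be done
None
```

The bush and the roller were pushed over the crest and rest in the hollow against the stop plate; the arm is clear, nothing around the chute was touched, and the job was handed in at about 8.5 s.

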